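Point out the club head without a ferrule and report it

TASK

Of the three club heads in the row, one has no ferrule (small black ring) standing in front of its hosel: point down at the middle of that head's crown, with the fingertips about 3 cm above it and not touching, and stay there for two seconds. Then report it by pressing the larger of the two buttons on the grey box all the way down, let it come up again and move clear. Touch neither the heads nor the ferrules, do not bring the fingers down over the other two heads, leave the small button alone and move nothing else on the table.

Things in the scene. Friction and masses are not known exactly. Their poses are not given: they have to be found in the camera images.
- head_bare: the head that lacks its ferrule: black club head, 70 wide, 119 long, standing on its sole; crown (the broad rounded top) 36 high, hosel (short silver-ended neck) 50 high. Body origin: centre of its underside on the table; its -y axis runs along the head to the hosel end, z up. Hosel turned roughly towards the robot. It stands at any of the three places in the row.
- head_bare_crown (a point): point on top of the crown of that head, 36 above the table, in the middle of the broad part, 15 mm from the head's centre away from the hosel; its z axis is up. Fixed things near: a vice 90 high beyond the left end of the row, a parts cabinet 106 high beyond its right end, a toggle clamp fixture up to 150 high between robot and row
- head_left: one of the two heads that have a ferrule: black club head, 70 wide, 119 long, standing on its sole; crown (the broad rounded top) 36 high, hosel (short silver-ended neck) 50 high. Body origin: centre of its underside on the table; its -y axis runs along the head to the hosel end, z up. Hosel turned roughly towards the robot.
- head_left_crown (a point): point on top of the crown of that head, 36 above the table, in the middle of the broad part, 15 mm from the head's centre away from the hosel; its z axis is up
- head_right: the other head that has a ferrule: black club head, 70 wide, 119 long, standing on its sole; crown (the broad rounded top) 36 high, hosel (short silver-ended neck) 50 high. Body origin: centre of its underside on the table; its -y axis runs along the head to the hosel end, z up. Hosel turned roughly towards the robot.
- head_right_crown (a point): point on top of the crown of that head, 36 above the table, in the middle of the broad part, 15 mm from the head's centre away from the hosel; its z axis is up
- ferrule_l: ferrule: small black tapered ring standing on end, 15 diameter, 24 high, about 20 mm in front of the hosel end of head_left. Origin: centre of its underside
- ferrule_r: ferrule like the other, about 20 mm in front of the hosel end of head_right. Origin: centre of its underside
- report_box: fixed low grey report box, 84 (x) x 150 (y) x 34 high, with two upright push buttons on its top, 77 mm apart along its y axis. Both buttons have the same grey caps and black collars. Origin: centre of its underside, z up
- big_button_top (a point): centre of the top face of the large button (cap 32 diameter, 22 mm above the box top when up) on the report box, at box y = +32 mm; pressed straight down
- big_button (a joint): travel of the large button: 0 up, 0.006 m fully down; a spring returns it, about 5 N holds it fully down
- small_button_top (a point): centre of the top face of the small button (cap 16 diameter) on the report box, at box y = -45 mm; not to be pressed
- small_button (a joint): travel of the small button: 0 up, 0.005 m fully down (about 4 N), spring returned
- gauge_pin: pin gauge lying, 12x64x12 mm; bystander, to be left where it is. Origin: centre of its underside
- marker: capped marker pen lying, 17x135x16 mm; bystander, to be left where it is. Origin: centre of its underside
- weight: test weight with knob, 40x40x36 mm; bystander, to be left where it is. Origin: centre of its underside
- sand_block: dark foam block, 34x68x24 mm; bystander, to be left where it is. Origin: centre of its underside
- spray: upright spray can, 54x54x176 mm; bystander, to be left where it is. Origin: centre of its underside
- roll: roll of masking tape lying flat, 103x101x25 mm; bystander, to be left where it is. Origin: centre of its underside

How it is judged:
By the outcome, as a careful person would: the job done as asked, in the order asked, and still so for the second after the job is handed in, with the robot touching nothing.
It also fails if it takes over 48 s, if anything falls off the work surface, if the arm or the gripper's body presses on something with over 40 N, if the wrist force passes 120 N, or if a joint passes its speed limit or range.

ROBOT

A 7-joint arm with a two-finger parallel gripper is mounted at the origin on the work surface; the furniture and walls round the work are solid. World frame = base frame: x ahead of the robot, y to its left, z up, the work surface at z = 0. Lengths are in m, angles in rad, forces in N, time in s.
With the tool pointing down it reaches from about 0.4 to 0.85 m from the base axis. Payload 4.5 kg.
Tool frame: the origin (TCP) lies midway between the tips of the shut fingers; the grasp point (between the pads) lies 19 mm behind it; z points along the fingers, y is the line along which they close (so a half turn about z gives the same grasp; the last joint's range is limited). The gripper opens to 88 mm and grips with 3 to 60 N. Pads are 18 mm wide; open, the fingers measure 123 mm over their backs; the gripper's body (75 mm by 187 mm) begins 45 mm behind the grasp point.
Start: joints at [-1.3, 0.689, -0.195, 1.565, 0.157, 0.902, -0.215], TCP at [0.147, 0.608, 0.239] pointing down, gripper open.
Joint ranges: [-3.01, 3.01], [-0.46, 2.08], [-1.47, 1.51], [0.13, 2.56], [-1, 4.14], [0.04, 2.09], [-2.66, 2.66]. Speed limits (rad/s): [2.57, 2.57, 3.14, 3.14, 3.14, 3.14, 3.14].

INTERFACE

Orientations are given as [roll, pitch, yaw] about the fixed x, y, z axes, in that order (R = Rz(yaw) Ry(pitch) Rx(roll)).
In Python, from workcell import env gives the robot as it stands. The module is installed in compiled form; this text tells all that it offers.
- The arm moves only by the tool apply_moves, never from a script. Its argument "steps" is a list of rows, each a list of 4 numbers: the shift along the tool's x, y, z in cm, then the turn about the tool's z in degrees. In form: [[tx, ty, tz, spin], ...]. A call has 1 to 10 rows; each row is the pose to reach, as a shift and turn from the pose commanded when the call began, along the tool's axes at that moment; what a row does not reach only later rows make up. A row lasts 1/10 s, in which the tool goes at most 50 mm and 8.59 degrees, less where a joint would pass 70% of its speed; a pose out of reach is approached as far as the arm can. A call with a gripper value outside its range is refused whole. "fingers" is the opening, from -1 (shut) to 1 (fully open), set as the call begins (left out, the last holds). The fingers move at their own pace and stop on an object; the grip force is fixed at half the most. Time passes only in rows, so rows that repeat a pose let the fingers close. It gives the time, the measured TCP pose, the force, the opening and the grip force at its end, in the units of the state.
- env.state(): the state, without advancing time (a new reading comes with each control period).
- env.camera(name): name is "scene" or "top"; returns the picture (400x640x3 uint8, red, green, blue); there is no depth.
- env.camera_params(name): a dict with "intrinsics" (3x3 intrinsics, pixels), "origin" and "rotation" of the camera in the world. Camera axes: x right, y up, looking along -z (the intrinsics and any distortion apply to the point x, -y, -z); pixel columns grow to the right and rows downward; lengths in m; the calibration is good to about 2 mm. A picture is of the moment at which its call begins. camera_params takes no time and is no camera call.
- env.hand_in(): hands the job in; it is judged then, once.
The state is a dict: "time": time; "joint_positions": joint angles; "qvel": joint speeds; "tau": joint torques, N m; "position": TCP position; "ee_rot": TCP orientation; "ft_force": force on the tool from outside, world axes, zero at the start; "ft_torque": the same for the moment, N m; "gripper_width": finger opening in m; "grasp_force": force on a finger pad.
Only numpy, scipy, OpenCV 4.12 (cv2) and the standard library are available. Lean on these libraries where they do the work, as an engineer would, in place of code of your own. Each camera call takes 0.05 s, during which the arm holds its last target. There are 200 camera calls.

## Working session

There is one attempt and no reset: what is moved stays moved. The work goes in short steps, Python scripts to look and compute and a tool call to move; the robot and the scene stay as the last step left them, time stands still between calls to the robot, and variables do not carry over. Pictures are saved under pics/ and viewed, at most 10 in all, crops included, and the job is handed in when it is done.

Besides the shell and the picture viewer there is one more tool, called after "Call:" in YAML: its name, and indented under it one key for each argument. apply_moves: Moves the arm, as the interface text tells. Its arguments: {"type":"object","properties":{"steps":{"type":"array"},"fingers":{"type":"number"}},"required":["steps"]}

```bash
mkdir -p pics; python3 - <<'E'
from workcell import env
import cv2
for n in("scene","top"):
    cv2.imwrite(f"pics/{n}0.png",env.camera(n)[:,:,::-1]); p=env.camera_params(n); print(n,p)
s=env.state();print(s["time"],s["position"],s["ee_rot"],s["gripper_width"])
E
```

```text
scene {'intrinsics': array([[433.41170474,   0.        , 321.97012456],
       [  0.        , 433.41170474, 202.13047282],
       [  0.        ,   0.        ,   1.        ]]), 'origin': array([-0.50027662,  0.44553694,  0.65638419]), 'rotation': array([ 1.04823668e+00, -1.72891433e-03, -2.03109507e+00])}
top {'intrinsics': array([[425.9889879 ,   0.        , 317.94661258],
       [  0.        , 425.9889879 , 195.33449125],
       [  0.        ,   0.        ,   1.        ]]), 'origin': array([0.28219009, 0.03194045, 1.13529544]), 'rotation': array([ 0.12023073, -0.00885188, -1.56303479])}
0.1 [0.14652039 0.6070052  0.23799607] [-3.13995041e+00  1.31486573e-04  2.90493306e+00] 0.08818083640360694
```

View pics/scene0.png

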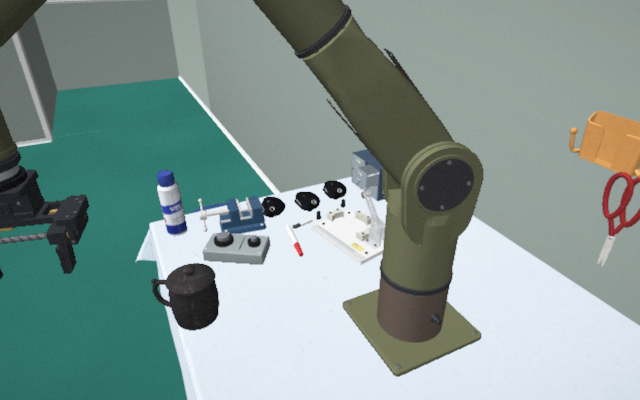

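View pics/top0.png

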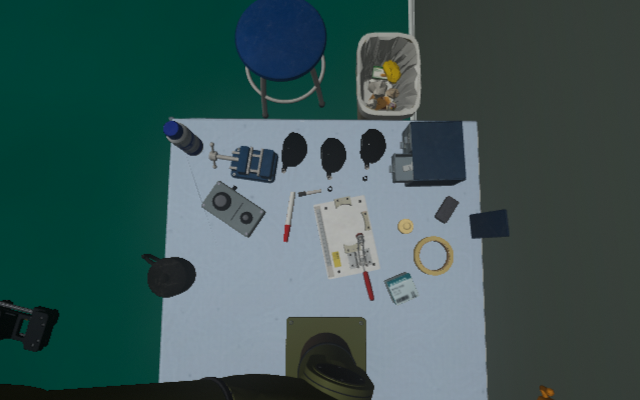

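The top view shows heads near (294,150), (333,156) and (373,147), with ferrules at about (330,188) and (365,178). I'll zoom in to confirm that the left head is bare.

```bash
cat > h.py <<'E'
import numpy as np
from scipy.spatial.transform import Rotation as R
from workcell import env
def ray(n,u,v,z):
    p=env.camera_params(n);K=np.array(p["intrinsics"]);r=R.from_euler("xyz",p["rotation"]).as_matrix();o=np.array(p["origin"])
    d=r@(np.array([(u-K[0,2])/K[0,0],-(v-K[1,2])/K[1,1],-1]));return o+d*(z-o[2])/d[2]
def proj(n,P):
    p=env.camera_params(n);K=np.array(p["intrinsics"]);r=R.from_euler("xyz",p["rotation"]).as_matrix();c=r.T@(np.array(P)-p["origin"])
    return K[0,2]-K[0,0]*c[0]/c[2],K[1,2]+K[1,1]*c[1]/c[2]
E
python3 - <<'E'
import cv2
from h import *
a=cv2.imread("pics/top0.png")[115:245,195:395]
cv2.imwrite("pics/c1.png",cv2.resize(cv2.convertScaleAbs(a,alpha=1.3,beta=15),None,fx=4,fy=4,interpolation=cv2.INTER_CUBIC))
b=cv2.imread("pics/scene0.png")[165:265,195:355]
cv2.imwrite("pics/c2.png",cv2.resize(cv2.convertScaleAbs(b,alpha=1.3,beta=15),None,fx=5,fy=5,interpolation=cv2.INTER_CUBIC))
for u,v in((294,150),(333,156),(373,147)): print(ray("top",u,v,.03))
for u,v in((223,200),(246,217)): print(ray("top",u,v,.056))
E
```

```text
[0.53608063 0.08750149 0.03      ]
[ 0.52090493 -0.01579444  0.03      ]
[ 0.54625413 -0.12186407  0.03      ]
[0.3985722  0.26482426 0.056     ]
[0.35577846 0.2051941  0.056     ]
```

View pics/c1.png

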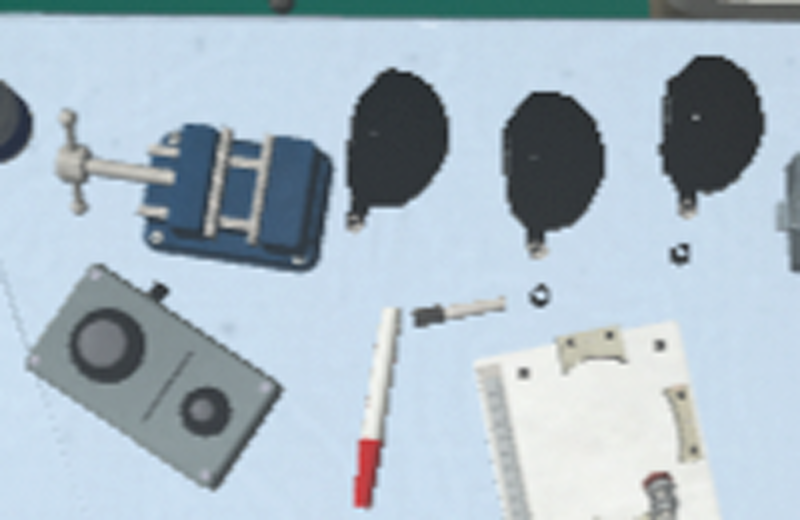

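View pics/c2.png

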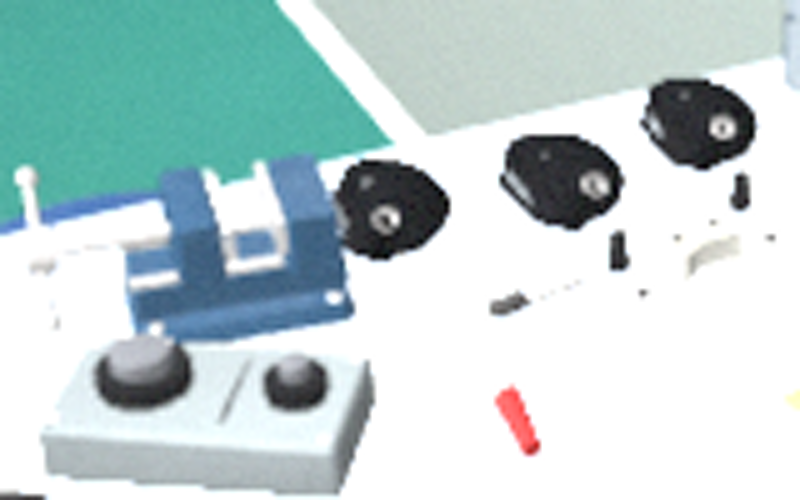

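```bash
python3 - <<'E'
import cv2
from h import *
im=cv2.imread("pics/top0.png");g=cv2.cvtColor(im,cv2.COLOR_BGR2GRAY)
m=(g<70).astype(np.uint8);m[:, :278]=0;m[:,390:]=0;m[:125]=0;m[176:]=0
n,l,st,c=cv2.connectedComponentsWithStats(m)
for i in range(1,n):
    if st[i,4]<200: continue
    ys,xs=np.nonzero(l==i); P=np.array([ray("top",x,y,.018)[:2] for x,y in zip(xs,ys)])
    r=cv2.minAreaRect((P*1000).astype(np.float32)); print(st[i],P.mean(0).round(4),r)
    Q=(P-P.mean(0)); w,v=np.linalg.eigh(np.cov(Q.T)); ax=v[:,1]*np.sign(v[0,1]); print("pca",ax, np.ptp(Q@ax),np.ptp(Q@v[:,0]))
    ti=np.argmin(Q[:,0]); print("tip",P[ti])
print("big top",ray("top",220.5,201.3,.056),"small",ray("top",246,217.3,.054))
print("big scene",ray("scene",195+143/5,165+357/5,.056),"small",ray("scene",195+296/5,165+367/5,.054))
for t in((46,357),(0,0)):pass
print("box corners",[ray("top",195+x/4,115+y/4,.034)[:2].round(3) for x,y in((98,264),(28,362),(215,490),(283,387))])
# clamp/vice top and hosel
print("hosel",ray("top",195+356/4,115+216/4,.047),ray("scene",195+386/5,165+219/5,.045))
for x,y in((180,125),(330,150),(318,270)): print("vice",ray("top",195+x/4,115+y/4,.09)[:2])
s=env.state();print(R.from_euler("xyz",s["ee_rot"]).as_matrix().round(4),s["position"])
E
```

```text
[360 129  26  38 703] [ 0.5515 -0.1209] ((547.901123046875, -122.22549438476562), (67.0342025756836, 101.82839965820312), 89.36163330078125)
pca [ 0.98145347 -0.19170052] 0.10444238661673377 0.06773271953544911
tip [ 0.49718191 -0.10444267]
[282 132  25  39 700] [0.5383 0.09  ] ((536.4147338867188, 88.06959533691406), (103.63175201416016, 64.17133331298828), 0.6373908519744873)
pca [ 0.96555536 -0.26019771] 0.10780880778947138 0.06598398245396622
tip [0.48426318 0.1192107 ]
[321 138  25  38 709] [ 0.5256 -0.0147] ((522.3886108398438, -16.374588012695312), (100.75238037109375, 64.25887298583984), 0.3954542577266693)
pca [ 0.99842347 -0.05612994] 0.1017482895859542 0.0660349634356382
tip [ 0.47190192 -0.00054185]
big top [0.39519258 0.2710538  0.056     ] small [0.35515295 0.20549382 0.054     ]
big scene [0.38906586 0.27119787 0.056     ] small [0.35076772 0.20624637 0.054     ]
box corners [array([0.451, 0.28 ]), array([0.386, 0.323]), array([0.305, 0.2  ]), array([0.371, 0.158])]
hosel [0.48169511 0.1118146  0.047     ] [0.47779357 0.11227438 0.045     ]
vice [0.53054965 0.21968987]
vice [0.51551755 0.12562175]
vice [0.43963864 0.13159976]
[[-9.721e-01  2.345e-01 -3.000e-04]
 [ 2.345e-01  9.721e-01 -1.600e-03]
 [-1.000e-04 -1.600e-03 -1.000e+00]] [0.14652039 0.6070052  0.23799607]
```

The left head is the bare one: the other two have ferrules at crop (540,295) and (680,253). Its crown is at about (0.544, 0.086). The big button is at about (0.393, 0.271, 0.056). I'll shut the fingers and travel at the present height.

Call:
apply_moves:
  steps:
    - [-0.8,-0.6,0,0]
    - [-2.3,-1.9,0,0]
    - [-4.7,-3.8,0,0]
    - [-7.4,-6,0,0]
    - [-10.1,-8.2,0,0]
    - [-13.2,-10.7,0,0]
    - [-16.3,-13.3,0,0]
    - [-19.4,-15.8,0,0]
    - [-22.5,-18.3,0,0]
    - [-25.4,-20.6,0,0]
  fingers: -1

```text
time: 1.1
position: [0.3463, 0.3451, 0.2387]
ee_rot: [-3.141, 0.0, 2.904]
ft_force: [0.4, 0.6, -0.1]
gripper_width: 0.01
grasp_force: 0.0
```

Call:
apply_moves:
  steps:
    - [-3,-2.4,0,0]
    - [-6,-4.9,0,0]
    - [-9,-7.3,0,0]
    - [-12,-9.7,0,0]
    - [-15,-12.2,0,0]
    - [-18,-14.6,0,0]
    - [-21,-17,0,0]
    - [-23.5,-19.1,0,0]
    - [-25,-20.3,0,0]
    - [-25.5,-20.7,0,0]

```text
time: 2.1
position: [0.5453, 0.0832, 0.2384]
ee_rot: [-3.14, 0.0, 2.9]
ft_force: [0.0, 0.0, -1.1]
gripper_width: 0.0003
grasp_force: 0.0
```

Call:
apply_moves:
  steps:
    - [0,0,1,0]
    - [0,0,2.5,0]
    - [0,0,4,0]
    - [0,0,5.5,0]
    - [0,0,7,0]
    - [0,0,8.5,0]
    - [0,0,10,0]
    - [0,0,11,0]
    - [0,0,11.5,0]
    - [0,0,11.5,0]

```text
time: 3.1
position: [0.5437, 0.0874, 0.1231]
ee_rot: [-3.141, -0.001, 2.906]
ft_force: [-1.1, -0.4, -0.1]
gripper_width: 0.0001
grasp_force: 0.0
```

```bash
python3 - <<'E'
from h import *
import cv2
a=env.camera("top")[115:245,245:345,::-1];b=env.camera("scene")[150:240,220:340,::-1]
f=lambda i:cv2.resize(i,(400,520) if i is a else (693,520),interpolation=cv2.INTER_CUBIC)
cv2.imwrite("pics/d.png",cv2.resize(np.hstack([f(a),f(b)]),(800,380)))
s=env.state();print(s["time"],s["position"],s["ee_rot"],s["ft_force"],s["joint_positions"])
print(proj("top",s["position"]),proj("scene",s["position"]),proj("top",[.544,.086,.036]),proj("scene",[.544,.086,.036]))
E
```

```text
3.2 [0.54462714 0.08715344 0.12404143] [3.14106291e+00 4.37057086e-04 2.90531078e+00] [ 0.86377877 -0.64096645  1.08854739] [-0.11924473  0.76444065 -0.20626447  1.8884456   0.29038349  0.51692958
  0.81130354]
(np.float64(292.3768809707952), np.float64(137.82241895886136)) (np.float64(270.5917097814892), np.float64(171.58702615073213)) (np.float64(294.5067961779203), np.float64(146.54602093935165)) (np.float64(272.78308468190426), np.float64(198.93257410718874))
```

View pics/d.png

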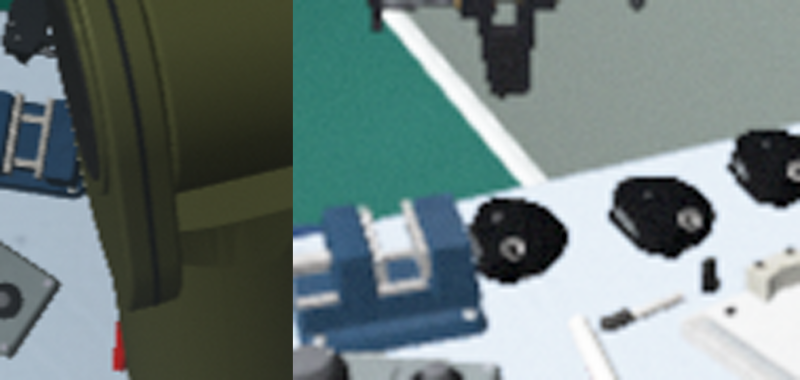

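The tip shows at crop (512,95), right above the crown of the left head, and this agrees with the calibration. I'll descend to z = 0.066 and hold.

Call:
apply_moves:
  steps:
    - [0,0,0.7,0]
    - [0,0,1.5,0]
    - [0,0,2.4,0]
    - [0,0,3.3,0]
    - [0,0,4.2,0]
    - [0,0,5,0]
    - [0,0,5.5,0]
    - [0,0,5.7,0]
    - [0,0,5.7,0]
    - [0,0,5.7,0]

```text
time: 4.2
position: [0.5447, 0.0868, 0.0669]
ee_rot: [3.141, 0.0, 2.905]
ft_force: [0.9, 0.4, 0.3]
gripper_width: 0.0004
grasp_force: 0.0
```

Call:
apply_moves:
  steps:
    - [0,0,0,0]
    - [0,0,0,0]
    - [0,0,0,0]
    - [0,0,0,0]
    - [0,0,0,0]
    - [0,0,0,0]
    - [0,0,0,0]
    - [0,0,0,0]
    - [0,0,0,0]
    - [0,0,0,0]

```text
time: 5.2
position: [0.5445, 0.0867, 0.0667]
ee_rot: [3.142, -0.0, 2.905]
ft_force: [-0.1, -0.2, -0.3]
gripper_width: 0.0006
grasp_force: 0.0
```

```bash
python3 - <<'E'
from h import *
import cv2
b=env.camera("scene")[150:240,220:340,::-1]
cv2.imwrite("pics/e.png",cv2.resize(b,(720,540),interpolation=cv2.INTER_CUBIC))
s=env.state();print(s["time"],s["position"],s["ft_force"])
E
```

```text
5.25 [0.54451676 0.08673153 0.06669141] [0.03408937 0.57973511 0.27388724]
```

View pics/e.png

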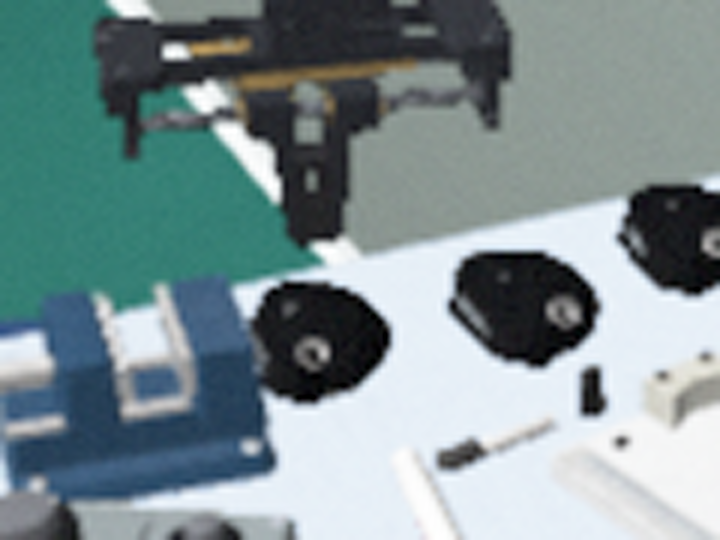

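The fingertips at (315,242) hover above the crown centre and touch nothing. I'll hold about two more seconds, then rise.

Call:
apply_moves:
  steps:
    - [0,0,0,0]
    - [0,0,0,0]
    - [0,0,0,0]
    - [0,0,0,0]
    - [0,0,0,0]
    - [0,0,0,0]
    - [0,0,0,0]
    - [0,0,0,0]
    - [0,0,0,0]
    - [0,0,0,0]

```text
time: 6.25
position: [0.5445, 0.0867, 0.0667]
ee_rot: [3.142, -0.0, 2.905]
ft_force: [1.0, 0.1, 0.1]
gripper_width: 0.0005
grasp_force: 0.0
```

Call:
apply_moves:
  steps:
    - [0,0,0,0]
    - [0,0,0,0]
    - [0,0,0,0]
    - [0,0,0,0]
    - [0,0,0,0]
    - [0,0,0,0]
    - [0,0,0,0]
    - [0,0,0,0]
    - [0,0,0,0]
    - [0,0,0,0]

```text
time: 7.25
position: [0.5445, 0.0867, 0.0667]
ee_rot: [3.142, 0.0, 2.905]
ft_force: [0.1, -0.1, -0.2]
gripper_width: 0.0003
grasp_force: 0.0
```

Call:
apply_moves:
  steps:
    - [0,0,-1,0]
    - [0,0,-2.5,0]
    - [0,0,-4.5,0]
    - [0,0,-6.5,0]
    - [0,0,-8.5,0]
    - [0,0,-10.5,0]
    - [0,0,-12,0]
    - [0,0,-13,0]
    - [0,0,-13.3,0]
    - [0,0,-13.3,0]

```text
time: 8.25
position: [0.5445, 0.0866, 0.1999]
ee_rot: [3.141, 0.0, 2.905]
ft_force: [-0.6, 0.3, 0.3]
gripper_width: 0.0002
grasp_force: 0.0
```

Call:
apply_moves:
  steps:
    - [1,0.7,0,0]
    - [3,2.3,0,0]
    - [5.5,4.1,0,0]
    - [8,6,0,0]
    - [10.5,7.9,0,0]
    - [13,9.8,0,0]
    - [15.5,11.6,0,0]
    - [17.5,13.1,0,0]
    - [18.6,14,0,0]
    - [19,14.3,0,0]

```text
time: 9.25
position: [0.3909, 0.2721, 0.1992]
ee_rot: [-3.141, -0.002, 2.909]
ft_force: [-0.4, 0.5, -0.1]
gripper_width: 0.0006
grasp_force: 0.0
```

Call:
apply_moves:
  steps:
    - [0,0,1,0]
    - [0,0,2.5,0]
    - [0,0,4.5,0]
    - [0,0,6.5,0]
    - [0,0,8.5,0]
    - [0,0,10,0]
    - [0,0,11,0]
    - [0,0,11.5,0]
    - [0,0,11.5,0]
    - [0,0,11.5,0]

```text
time: 10.25
position: [0.3937, 0.2702, 0.085]
ee_rot: [3.141, 0.0, 2.904]
ft_force: [0.0, 0.4, -0.2]
gripper_width: 0.0006
grasp_force: 0.0
```

```bash
python3 - <<'E'
from h import *
import cv2
a=env.camera("top")[165:265,175:275,::-1];b=env.camera("scene")[165:285,180:300,::-1]
cv2.imwrite("pics/f.png",np.hstack([cv2.resize(i,(400,400),interpolation=cv2.INTER_CUBIC) for i in(a,b)]))
s=env.state();print(s["time"],s["position"],s["ft_force"],proj("top",s["position"]),proj("scene",s["position"]))
E
```

```text
10.35 [0.39377802 0.27049514 0.08529593] [-0.13839774  0.04878191  0.83820279] (np.float64(218.12175360651747), np.float64(200.61492797353043)) (np.float64(222.00928871113484), np.float64(225.29626229703936))
```

View pics/f.png

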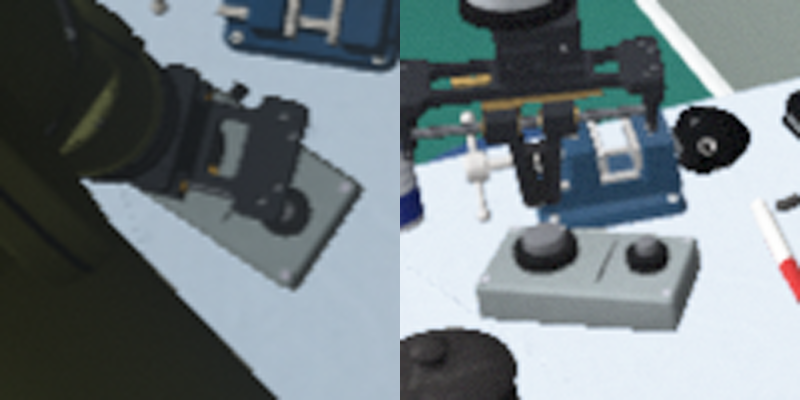

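The tip at right-panel (540,203) is straight above the large cap at (545,240). I'll press slowly.

Call:
apply_moves:
  steps:
    - [0,0,0.7,0]
    - [0,0,1.5,0]
    - [0,0,2.2,0]
    - [0,0,2.7,0]
    - [0,0,3,0]
    - [0,0,3.2,0]
    - [0,0,3.4,0]
    - [0,0,3.5,0]
    - [0,0,3.5,0]
    - [0,0,3.5,0]

```text
time: 11.35
position: [0.3931, 0.2702, 0.0504]
ee_rot: [-3.142, 0.0, 2.905]
ft_force: [-2.7, -1.8, 10.5]
gripper_width: 0.0004
grasp_force: 4.7
```

Call:
apply_moves:
  steps:
    - [0,0,0.05,0]
    - [0,0,0.1,0]
    - [0,0,0.1,0]
    - [0,0,0.1,0]

```text
time: 11.75
position: [0.3931, 0.2701, 0.0502]
ee_rot: [3.141, 0.001, 2.905]
ft_force: [-3.3, -1.3, 19.8]
gripper_width: 0.0003
grasp_force: 9.7
```

The force rose to about 20 N with no further travel, so the button is fully down. I'll release it and move clear.

Call:
apply_moves:
  steps:
    - [0,0,-0.3,0]
    - [0,0,-0.8,0]
    - [0,0,-1.5,0]
    - [0,0,-2.5,0]
    - [0,0,-4.5,0]
    - [0,0,-7,0]
    - [0,0,-10,0]
    - [0,0,-13,0]
    - [0,0,-15,0]
    - [0,0,-16,0]

```text
time: 12.75
position: [0.3941, 0.2707, 0.211]
ee_rot: [3.139, 0.002, 2.904]
ft_force: [-0.1, 1.3, 0.0]
gripper_width: 0.0005
grasp_force: 0.0
```

Call:
apply_moves:
  steps:
    - [0,0,0,0]
    - [0,0,0,0]
    - [0,0,0,0]
    - [0,0,0,0]
    - [0,0,0,0]

```text
time: 13.25
position: [0.393, 0.2701, 0.208]
ee_rot: [-3.141, -0.001, 2.905]
ft_force: [-0.3, 0.4, -0.6]
gripper_width: 0.0004
grasp_force: 0.0
```

```bash
python3 - <<'E'
from h import *
import cv2
b=env.camera("scene")[140:290,140:360,::-1]
cv2.imwrite("pics/g.png",cv2.resize(b,(792,540),interpolation=cv2.INTER_CUBIC))
s=env.state();print(s["time"],s["position"],s["ft_force"])
E
```

```text
13.3 [0.39312022 0.27017814 0.20817153] [-0.09876542  0.01340699 -0.19865212]
```

View pics/g.png

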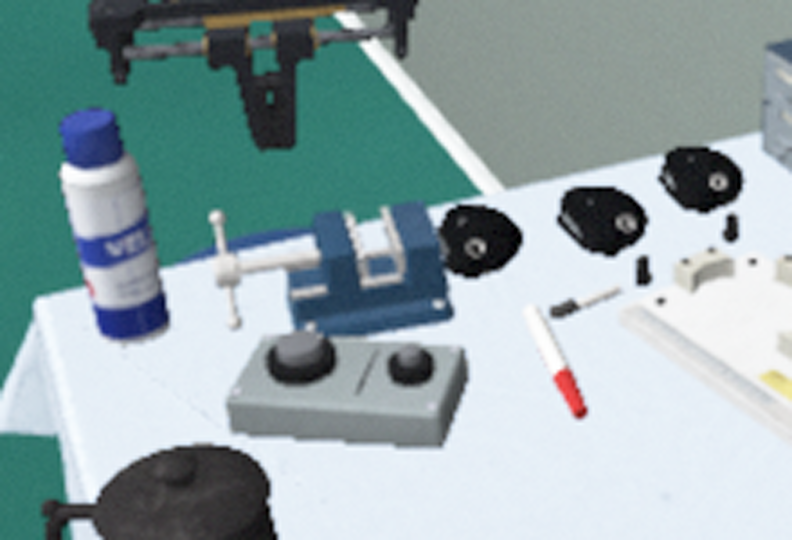

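The large button at (300,352) is up again, the heads, ferrules and bystanders in view are undisturbed, and the gripper is well clear.

```bash
python3 -c "
from workcell import env
print(env.hand_in())"
```

```text
the job is handed in; nothing more can be done
None
```

The left head had no ferrule: I pointed at its crown from about 3 cm for over 3 s, pressed the large button fully down, let it come up, moved clear and handed the job in at about 13 s.

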